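# Make room in the parts tote for the long rail

### The arm

A 6-joint arm with a two-finger parallel gripper is mounted at the origin on the work surface. World frame = base frame: x ahead of the robot, y to its left, z up, the work surface at z = 0. Lengths are in mm, angles in rad, forces in N, time in s.
With the tool pointing down it reaches from about 375 to 750 mm from the base axis. Payload 9 kg.
Tool frame: the origin (TCP) lies midway between the tips of the shut fingers; the grasp point (between the pads) lies 19 mm behind it (grip_depth is the distance from the TCP to the grasp point, in mm); z points along the fingers, y is the line along which they close (so a half turn about z gives the same grasp; the last joint's range is limited). The gripper opens to 85 mm and grips with 20 to 120 N. Pads are 22 mm wide; open, the fingers measure 114 mm over their backs; the gripper's body (76 mm by 85 mm) begins 54 mm behind the grasp point. The pads swing forward as they close: fully open they stand 13 mm farther back than shut.
Start: joints at [1.131, 0.104, 0.097, 1.564, 0, 1.353], TCP at [131.993, 585.333, 231.331] pointing down, gripper open.
Joint ranges: [-2.99, 2.99], [-0.84, 1.86], [-1.1, 1.16], [-1.84, 2.11], [-1.51, 1.56], [-3.14, 3.14]. Speed limits (rad/s): [2.22, 2.22, 2.57, 3.14, 3.14, 3.14].

### API

Orientations are given as a unit quaternion [x, y, z, w].
In Python, from station import get_state, read_camera, job_done, grip_depth gives the robot as it stands.
- The arm moves only by the tool arm_command, never from a script. Its argument "motion" is a list of rows, each an object of numbers: "tx", "ty", "tz": the shift along the tool's x, y, z in m; "spin": the turn about the tool's z in degrees. A call has 1 to 5 rows; each row is the pose to reach, as a shift and turn from the pose commanded when the call began, along the tool's axes at that moment; what a row does not reach only later rows make up. A row lasts 1/12 s, in which the tool goes at most 41.7 mm and 7.16 degrees, less where a joint would pass 70% of its speed; a pose out of reach is approached as far as the arm can. A call with a gripper value outside its range is refused whole. "claw" is the finger opening in m, from 0 to 0.0854, set as the call begins (left out, the last holds). The fingers move at their own pace and stop on an object; "squeeze" is the grip in N (left out, the last holds). Time passes only in rows, so rows that repeat a pose let the fingers close. It gives the time, the measured TCP pose, the force, the opening and the grip force at its end, in the units of the state.
- get_state(): the state, without advancing time (a new reading comes with each control period).
- read_camera(name): name is "scene" or "top"; returns a dict with "img" (420x560x3 uint8, red, green, blue), "intrinsics" (3x3 intrinsics, pixels), "k1" (the pictures are not rectified: a ray, as slopes to the right and down, at radius r is drawn at 1 + k1 r^2 times it, then the intrinsics apply), "position" and "rotation" of the camera in the world. Camera axes: x right, y up, looking along -z (the intrinsics and any distortion apply to the point x, -y, -z); pixel columns grow to the right and rows downward; lengths in mm; the calibration is good to about 2 mm. A picture is of the moment at which its call begins. There is no depth.
- job_done(): hands the job in; it is judged then, once.
The state is a dict: "time": time; "joint_pos": joint angles; "qd": joint speeds; "joint_torque": joint torques, N m; "ee_pos": TCP position; "orientation": TCP orientation; "ft_force": force on the tool from outside, world axes, zero at the start; "wrist_torque": the same for the moment, N m; "grip_width": finger opening in mm; "gripper_force": force on a finger pad.
Only numpy, scipy, OpenCV 4.12 (cv2) and the standard library are available. Lean on these libraries where they do the work, as an engineer would, in place of code of your own. Each camera call takes 0.05 s, during which the arm holds its last target. There are 200 camera calls.

### The job

Slide the tote's divider by its tab towards the bracket until the longer of the two aluminium rails will fit in the empty compartment, without shoving the bracket that lies in the other one. Then lay the longer rail flat on the floor of the empty compartment, lengthwise, between the divider and the end wall.

Things in the scene. Friction and masses are not known exactly. Their poses are not given: they have to be found in the camera images.
- tote: Open off-white plastic tote fixed to the bench: 360 (its x) x 140 (its y) x 60 mm high, walls and floor 5 mm thick, inside 350 x 130 mm; a 6 mm lip runs round the rim outside. Origin under its centre at bench height, z up. A divider cuts it across in two compartments: the -x one (end nearer the robot) is empty, the +x one (far end) holds the bracket.
- divider_tab (a point): Middle of the upright grip tab on the grey divider, 72 mm above the bench; axes as the tote's. Tab 12 (x) x 34 (y) mm, from 51 to 87 mm above the bench; below it the plate, 8 mm thick, 126 mm wide. Slides only along tote x with 1.5 N friction and stays where left; stop at tote x = +99 mm, where it may hit the bracket. Starts at tote x = -61 to -21 mm: empty compartment 110 to 150 mm long.
- long_rail: The longer of two loose aluminium slotted rails lying flat on the bench, right of the tote: 190 x 20 x 20 mm, about 0.1 kg, long axis = its x, origin at its middle (10 mm above the bench). The other rail looks the same but is only 110 mm long, lies about 150 mm to one side and is not needed.
- bracket: Loose steel angle bracket resting in the far compartment of the tote: 60 (its x) x 40 (its y) x 40 mm high, 4 mm thick, origin under its centre on the tote's floor. Its axes lie within 6 degrees of the tote's; its edge on the divider's side is at about tote x = +85 mm or beyond.
Not all that is in view belongs to the job. Leave any orange look-alike of the long_rail alone.

How it is judged (in metres and radians):
On the way:
1. the divider has been slid so far that the near compartment is longer than the long rail (x of divider_tab in the frame of tote above 0.02 m), for 0.2 s.
At the end, for the whole second after the job is handed in: Divider beyond +20 mm of tote x; long rail still, flat on the floor of the near compartment (middle under 21 mm above the bench), between end wall and divider, within 20 degrees of the tote's length; bracket flat on the floor of the far compartment (x of divider_tab in the frame of tote above 0.02 m and x of long_rail in the frame of divider_tab below -0.08 m and x of long_rail in the frame of tote above -0.1 m and y of long_rail in the frame of tote between -0.06 and 0.06 m and z of long_rail in the frame of tote below 0.021 m and angle between the x axis of long_rail and the x axis of tote, either way round below 0.35 rad and linear speed of long_rail below 0.02 m/s and x of bracket in the frame of divider_tab above 0.03 m and z of bracket in the frame of tote below 0.012 m and angle between bracket's own z axis and vertical below 0.17 rad); the robot touches nothing.
It fails at once if the bracket is shoved more than 12 mm (distance of bracket from where it was at the start of the episode above 0.012 m).
It also fails if it takes over 48 s, if anything falls off the work surface, if the arm or the gripper's body presses on something with over 40 N, if the wrist force passes 120 N, or if a joint passes its speed limit or range.

## Working session

There is one attempt and no reset: what is moved stays moved. The work goes in short steps, Python scripts to look and compute and a tool call to move; the robot and the scene stay as the last step left them, time stands still between calls to the robot, and variables do not carry over. Pictures are saved under pics/ and viewed, at most 10 in all, crops included, and the job is handed in when it is done.

Besides the shell and the picture viewer there is one more tool, called after ">>>" as name(argument=value, ...) on one line, values as JSON. arm_command: Moves the arm, as the interface text tells. Its arguments: {"type":"object","properties":{"motion":{"type":"array","items":{"type":"object","properties":{"tx":{"type":"number"},"ty":{"type":"number"},"tz":{"type":"number"},"spin":{"type":"number"}}}},"claw":{"type":"number"},"squeeze":{"type":"number"}},"required":["motion"]}

```bash
mkdir -p pics; cat > h.py <<'E'
import numpy as np, cv2
from station import *
def cam(n):
    c=read_camera(n); np.savez(f'/tmp/{n}.npz',**{k:np.array(v) for k,v in c.items()}); return c
def ray2z(c,uv,z):
    K=np.array(c['intrinsics']); k1=float(c['k1']); R=np.array(c['rotation'])
    if R.size==4:
        from scipy.spatial.transform import Rotation as Q; R=Q.from_quat(R).as_matrix()
    p=np.array(c['position']); out=[]
    for u,v in uv:
        d=np.array([(u-K[0,2])/K[0,0],(v-K[1,2])/K[1,1]]); s=d.copy()
        for _ in range(30): s=d/(1+k1*(s@s))
        w=R@np.array([s[0],-s[1],-1.]); out.append(p+w*(z-p[2])/w[2])
    return np.array(out)
def proj(c,P):
    K=np.array(c['intrinsics']); k1=float(c['k1']); R=np.array(c['rotation']);q=R.T@(np.array(P)-np.array(c['position']))
    s=np.array([q[0],-q[1]])/-q[2]; s=s*(1+k1*(s@s)); return K[:2,:2]@s+K[:2,2]
E
python3 - <<'E'
from h import *
for n in('top','scene'):
    c=cam(n); cv2.imwrite(f'pics/{n}0.png',cv2.cvtColor(cv2.resize(c['img'],(784,588),interpolation=cv2.INTER_CUBIC),cv2.COLOR_RGB2BGR)); print(n,c['intrinsics'],c['k1'],c['position'],c['rotation'])
s=get_state(); print(s,grip_depth)
E
```

```text
top [[526.02253209   0.         281.68229777]
 [  0.         526.02253209 207.65245197]
 [  0.           0.           1.        ]] -0.07652256087339059 [ 400.73857253 -109.25052344 1362.93453601] [-0.06336479  0.05551829  0.7143696  -0.69467885]
scene [[463.67277743   0.         277.48514905]
 [  0.         463.67277743 204.98854635]
 [  0.           0.           1.        ]] -0.08496845716805716 [1200.75705938  446.85637433  710.67114909] [0.17875856 0.40080895 0.82567464 0.35448407]
{'time': 0.1, 'joint_pos': array([ 1.13131257e+00,  1.04654709e-01,  9.65622917e-02,  1.56389534e+00,
       -6.82270123e-06,  1.35309629e+00]), 'qd': array([-0.00139483, -0.00065895,  0.00202517, -0.00085597,  0.00062198,
        0.00087776]), 'joint_torque': array([ 7.10822322e-03, -5.58201385e+01,  5.04725432e+01,  1.29370249e-02,
       -2.69220400e-04,  2.30312520e-05]), 'ee_pos': array([131.84762808, 585.03514489, 230.5996224 ]), 'orientation': array([ 1.10664703e-01,  9.93857620e-01, -5.64944061e-04, -1.89014804e-04]), 'ft_force': array([ 0.14885496, -0.29598812,  0.08867013]), 'wrist_torque': array([ 0.06076462, -0.02405507,  0.00430535]), 'gripper_force': 0.0, 'grip_width': 85.29983702803783} 18.700000000000003
```

View pics/top0.png

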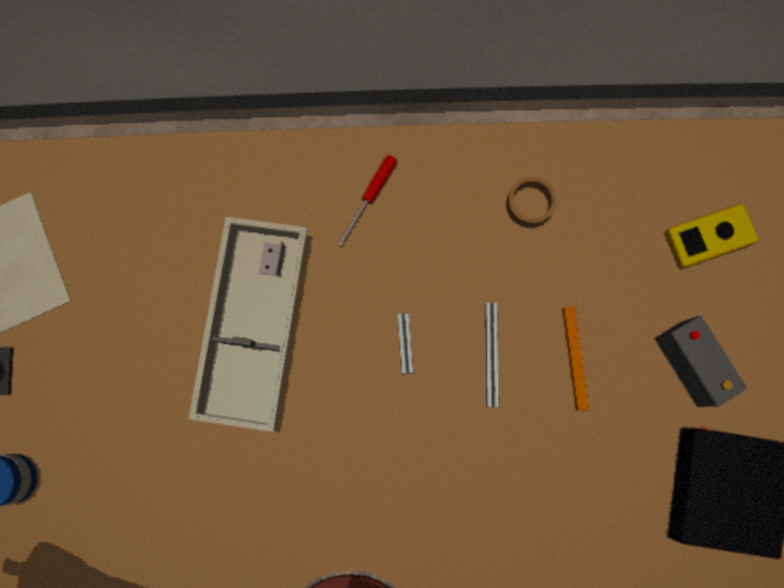

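View pics/scene0.png

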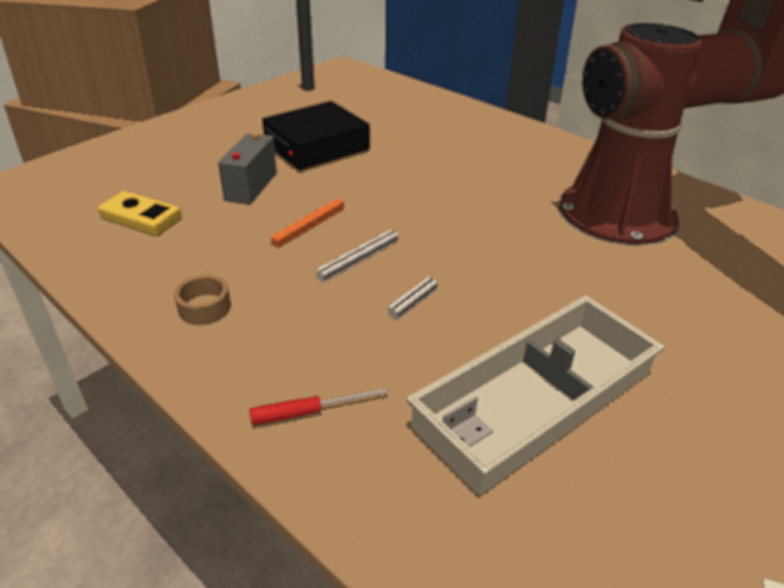

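The overview images show the tote at about (250,325) in the top view, with the divider tab at (247,343) and the bracket at (271,259). The short rail is at (405,343), the long rail at (492,355) and the orange decoy at (576,358). I'll enlarge these regions.

```bash
python3 - <<'E'
from h import *
def crop(n,x,y,w,h,s,o):
    im=np.load(f'/tmp/{n}.npz')['img'][y:y+h,x:x+w]; cv2.imwrite(o,cv2.cvtColor(cv2.resize(im,None,fx=s,fy=s,interpolation=cv2.INTER_CUBIC),cv2.COLOR_RGB2BGR))
a=np.load('/tmp/top.npz')['img']
L=cv2.resize(a[150:315,130:225],None,fx=3.6,fy=3.6,interpolation=cv2.INTER_CUBIC)
Rr=cv2.resize(a[210:300,280:365],None,fx=5,fy=5,interpolation=cv2.INTER_CUBIC)
o=np.zeros((600,342+8+425,3),np.uint8); o[:L.shape[0],:342]=L[:600]; o[:450,350:775]=Rr
cv2.imwrite('pics/topc.png',o[:,:,::-1])
crop('scene',285,205,195,150,4,'pics/scenec.png')
E
```

```text
(no output)
```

View pics/topc.png

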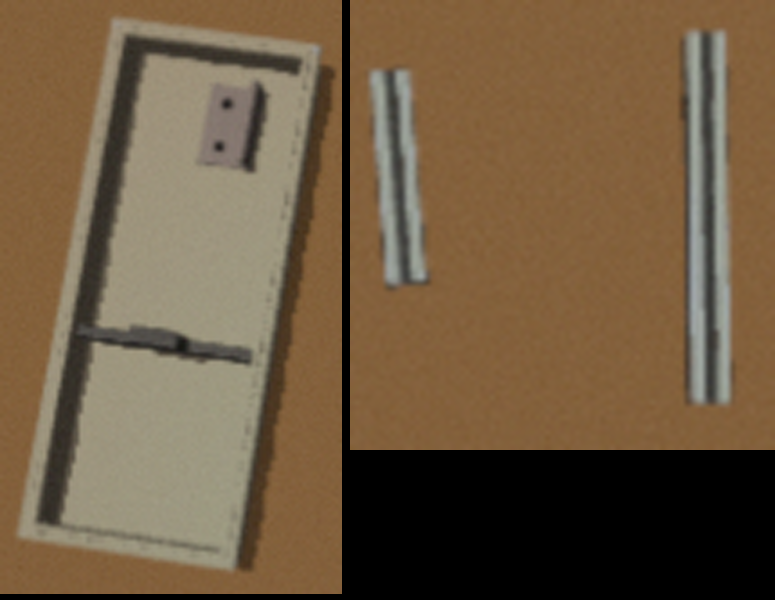

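View pics/scenec.png

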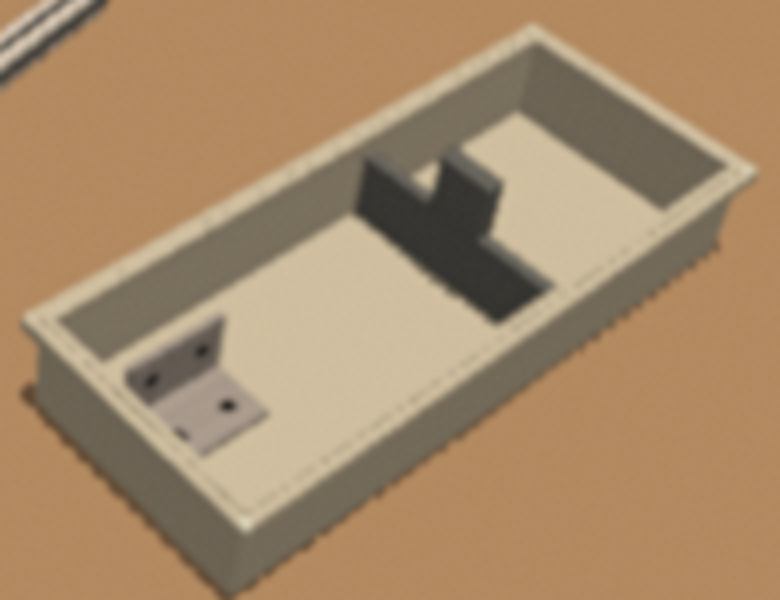

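Tote rim corners in the top crop are (113,18), (320,45), (236,570) and (18,537), and the tab top is at about (157,337). The long rail's corners are (684,31), (725,31), (731,403) and (689,403). In the scene crop the rim corners are (22,318), (533,25), (757,172) and (247,528), with the tab top at (472,168).

```bash
python3 - <<'E'
from h import *
from scipy.optimize import least_squares
T=np.load('/tmp/top.npz');S=np.load('/tmp/scene.npz')
def px(p,x,y,s,ox=0): return [((a-ox+.5)/s-.5+x,(b+.5)/s-.5+y) for a,b in p]
Tr=px([(113,18),(320,45),(236,570),(18,537)],130,150,3.6)
Sr=px([(22,318),(247,528),(757,172),(533,25)],285,205,4)
# scene: far-right(-y,+x),(+y,+x)... check both
t=ray2z(T,Tr,60); s=ray2z(S,Sr,60); print(t.round(1),'\n',s.round(1))
L=np.array([[186,76],[186,-76],[-186,-76],[-186,76]])
def fit(P,order):
    f=lambda q:((np.c_[np.cos(q[2])*L[order][:,0]-np.sin(q[2])*L[order][:,1]+q[0],np.sin(q[2])*L[order][:,0]+np.cos(q[2])*L[order][:,1]+q[1]])-P[:,:2]).ravel()
    r=least_squares(f,[*P[:,:2].mean(0),-.15]); return r.x,np.sqrt((r.fun**2).mean())
for P,o in((t,[0,1,2,3]),(s,[1,0,3,2])):
    q,e=fit(P,o); print(q.round(3),np.degrees(q[2]).round(2),e.round(2))
qt=fit(t,[0,1,2,3])[0]; qs=fit(s,[1,0,3,2])[0]
def loc(q,p): d=p[:,:2]-q[:2]; c,n=np.cos(q[2]),np.sin(q[2]); return np.c_[c*d[:,0]+n*d[:,1],-n*d[:,0]+c*d[:,1]].round(1)
print('tab',loc(qt,ray2z(T,px([(157,337)],130,150,3.6),87)),loc(qs,ray2z(S,px([(472,168)],285,205,4),87)))
print('tabw',ray2z(T,px([(157,337)],130,150,3.6),87),ray2z(S,px([(472,168)],285,205,4),87))
print('br top',loc(qs,ray2z(S,px([(128,375),(224,317)],285,205,4),45)),'base',loc(qs,ray2z(S,px([(268,412),(202,457)],285,205,4),9)))
print('br T base',loc(qt,ray2z(T,px([(212,84),(198,164),(240,166)],130,150,3.6),9)),loc(qt,ray2z(T,px([(258,84),(252,168)],130,150,3.6),45)))
r=ray2z(T,px([(684,31),(725,31),(731,403),(689,403)],280,210,5,350),20); print('rail',r.round(1),r.mean(0))
a=(r[0]+r[1])/2-(r[2]+r[3])/2; print(np.linalg.norm(a),np.degrees(np.arctan2(a[1],a[0])))
r=ray2z(S,[(320/1.4,270/1.4),(397/1.4,234/1.4)],18);print('rail S',r)
E
```

```text
[[769.9 209.4  60. ]
 [745.1  60.6  60. ]
 [379.2 120.8  60. ]
 [404.6 271.5  60. ]] 
 [[747.2  63.   60. ]
 [770.1 211.5  60. ]
 [408.2 274.3  60. ]
 [381.4 125.2  60. ]]
[ 5.74719e+02  1.65595e+02 -1.66000e-01] -9.5 0.59
[ 5.76690e+02  1.68487e+02 -1.69000e-01] -9.7 1.3
tab [[-37.8  -2.1]] [[-38.7  -0.7]]
tabw [[537.10906163 169.77269339  87.        ]] [[538.395116   174.37182019  87.        ]]
br top [[159.4 -28.2]
 [ 98.5 -28. ]] base [[ 98.3   8. ]
 [142.2   8.8]]
br T base [[157.7   7.9]
 [ 97.    8. ]
 [ 99.8 -22.9]] [[154.6 -33.2]
 [ 93.5 -39. ]]
rail [[ 603.  -263.8   20. ]
 [ 602.3 -285.    20. ]
 [ 412.3 -278.9   20. ]
 [ 412.9 -257.7   20. ]] [ 507.6109872  -271.34682971   20.        ]
190.17411335575937 -1.854072497695253
rail S [[ 597.31346352 -278.36503602   18.        ]
 [ 414.67188382 -258.69288394   18.        ]]
```

```bash
cat > g.py <<'E'
import sys; from h import *
from scipy.spatial.transform import Rotation as Q
# usage: g.py x y z yaw_of_tool_y(deg)
x,y,z,a=map(float,sys.argv[1:5]); s=get_state(); M=Q.from_quat(s['orientation']).as_matrix()
d=M.T@(np.array([x,y,z])-s['ee_pos'])/1000; cur=np.degrees(np.arctan2(M[1,1],M[0,1]))
print('t',round(s['time'],2),'pos',s['ee_pos'].round(1),'yaw',cur.round(2),'tilt',M[2,2].round(4),'w',round(s['grip_width'],1),'F',s['ft_force'].round(1),s['gripper_force'])
print('tx,ty,tz',d.round(4),'spin',round((cur-a+180)%360-180,2))
E
python3 g.py 538 173 135 -9.6
```

```text
t 0.1 pos [131.8 585.  230.6] yaw 77.29 tilt -1.0 w 85.3 F [ 0.1 -0.3  0.1] 0.0
tx,ty,tz [-0.4869 -0.3125  0.0958] spin 86.89
```

>>> arm_command(motion=[{"tx":-0.487,"ty":-0.313,"tz":0.04,"spin":86.9},{"tx":-0.487,"ty":-0.313,"tz":0.04,"spin":86.9},{"tx":-0.487,"ty":-0.313,"tz":0.04,"spin":86.9},{"tx":-0.487,"ty":-0.313,"tz":0.04,"spin":86.9},{"tx":-0.487,"ty":-0.313,"tz":0.04,"spin":86.9}], claw=0.06)

```text
time: 0.52
ee_pos: [278.5, 435.7, 216.5]
orientation: [0.413, 0.911, -0.0, -0.0]
ft_force: [0.4, 0.8, 0.6]
grip_width: 59.7
gripper_force: 0.0
```

```bash
python3 g.py 538 173 135 -9.6
```

```text
t 0.52 pos [278.5 435.7 216.5] yaw 41.16 tilt -1.0 w 59.7 F [0.4 0.8 0.6] 0.0
tx,ty,tz [-0.3685  0.0225  0.0815] spin 50.76
```

>>> arm_command(motion=[{"tx":-0.369,"ty":0.0225,"tz":0.08,"spin":50.8},{"tx":-0.369,"ty":0.0225,"tz":0.08,"spin":50.8},{"tx":-0.369,"ty":0.0225,"tz":0.08,"spin":50.8},{"tx":-0.369,"ty":0.0225,"tz":0.08,"spin":50.8},{"tx":-0.369,"ty":0.0225,"tz":0.08,"spin":50.8}])

```text
time: 0.93
ee_pos: [422.6, 291.5, 172.3]
orientation: [0.674, 0.739, 0.0, -0.0]
ft_force: [1.1, 0.6, -0.0]
grip_width: 60.1
gripper_force: 0.0
```

```bash
python3 g.py 538 173 135 -9.6
```

```text
t 0.93 pos [422.6 291.5 172.3] yaw 5.32 tilt -1.0 w 60.1 F [ 1.1  0.6 -0. ] 0.0
tx,ty,tz [-0.1286  0.1039  0.0373] spin 14.92
```

>>> arm_command(motion=[{"tx":-0.1286,"ty":0.104,"tz":0.037,"spin":14.9},{"tx":-0.1286,"ty":0.104,"tz":0.037,"spin":14.9},{"tx":-0.1286,"ty":0.104,"tz":0.037,"spin":14.9},{"tx":-0.1286,"ty":0.104,"tz":0.037,"spin":14.9},{"tx":-0.1286,"ty":0.104,"tz":0.037,"spin":14.9}])

```text
time: 1.35
ee_pos: [540.7, 170.5, 133.3]
orientation: [0.763, 0.646, -0.001, 0.0]
ft_force: [-0.4, 0.2, -0.6]
grip_width: 60.0
gripper_force: 0.0
```

```bash
python3 g.py 538 173 60 -9.6
```

```text
t 1.35 pos [540.7 170.5 133.3] yaw -9.52 tilt -1.0 w 60.0 F [-0.4  0.2 -0.6] 0.0
tx,ty,tz [ 0.0021 -0.003   0.0733] spin 0.08
```

>>> arm_command(motion=[{"tx":0.002,"ty":-0.003,"tz":0.037},{"tx":0.002,"ty":-0.003,"tz":0.075},{"tx":0.002,"ty":-0.003,"tz":0.075}])

```text
invalid input
```

>>> arm_command(motion=[{"tx":0},{"tx":0},{"tx":0},{"tx":0},{"tx":0}], claw=0.0, squeeze=30)

```text
invalid input
```

```bash
python3 g.py 634.9 157 58 -9.6
```

```text
t 1.35 pos [540.7 170.5 133.3] yaw -9.52 tilt -1.0 w 60.0 F [-0.4  0.2 -0.6] 0.0
tx,ty,tz [0.0024 0.0952 0.0752] spin 0.08
```

>>> arm_command(motion=[{"tx":0.002,"ty":-0.003,"tz":0.037,"spin":0},{"tx":0.002,"ty":-0.003,"tz":0.075,"spin":0},{"tx":0.002,"ty":-0.003,"tz":0.075,"spin":0}])

```text
time: 1.6
ee_pos: [530.4, 177.2, 53.3]
orientation: [0.762, 0.648, -0.004, -0.003]
ft_force: [-1.7, -0.8, -2.0]
grip_width: 59.9
gripper_force: 0.0
```

>>> arm_command(motion=[{"tx":0,"ty":0,"tz":0,"spin":0},{"tx":0,"ty":0,"tz":0,"spin":0},{"tx":0,"ty":0,"tz":0,"spin":0},{"tx":0,"ty":0,"tz":0,"spin":0},{"tx":0,"ty":0,"tz":0,"spin":0}], claw=0.0, squeeze=30)

```text
time: 2.02
ee_pos: [537.0, 178.3, 63.6]
orientation: [0.762, 0.648, 0.002, 0.001]
ft_force: [-0.6, 0.2, 6.7]
grip_width: 11.6
gripper_force: 34.1
```

```bash
python3 g.py 634.9 157 58 -9.6
```

```text
t 2.02 pos [537.  178.3  63.6] yaw -9.23 tilt -1.0 w 11.6 F [-0.6  0.2  6.7] 34.07979369163513
tx,ty,tz [-0.0053  0.1     0.0059] spin 0.37
```

>>> arm_command(motion=[{"tx":0,"ty":0.01,"tz":0,"spin":0},{"tx":0,"ty":0.03,"tz":0,"spin":0},{"tx":0,"ty":0.05,"tz":0,"spin":0},{"tx":0,"ty":0.07,"tz":0,"spin":0},{"tx":0,"ty":0.085,"tz":0,"spin":0}])

```text
time: 2.43
ee_pos: [621.7, 163.9, 63.6]
orientation: [0.762, 0.648, 0.001, 0.001]
ft_force: [-2.5, -2.8, 9.4]
grip_width: 11.4
gripper_force: 34.5
```

>>> arm_command(motion=[{"tx":0,"ty":0.007,"tz":0,"spin":0},{"tx":0,"ty":0.012,"tz":0,"spin":0},{"tx":0,"ty":0.012,"tz":0,"spin":0},{"tx":0,"ty":0.012,"tz":0,"spin":0},{"tx":0,"ty":0.012,"tz":0,"spin":0}])

```text
time: 2.85
ee_pos: [633.1, 162.0, 63.6]
orientation: [0.762, 0.648, 0.001, 0.002]
ft_force: [1.5, -2.2, 5.1]
grip_width: 11.3
gripper_force: 33.8
```

```bash
python3 g.py 634.9 157 58 -9.6;python3 - <<'E'
from h import *
c=cam('scene'); im=c['img'][205:355,285:480]; cv2.imwrite('pics/s2.png',cv2.cvtColor(cv2.resize(im,None,fx=4,fy=4,interpolation=cv2.INTER_CUBIC),cv2.COLOR_RGB2BGR))
E
```

```text
t 2.85 pos [633.1 162.   63.6] yaw -9.26 tilt -1.0 w 11.3 F [ 1.5 -2.2  5.1] 33.83505642414093
tx,ty,tz [-0.0047  0.0026  0.0056] spin 0.34
```

View pics/s2.png

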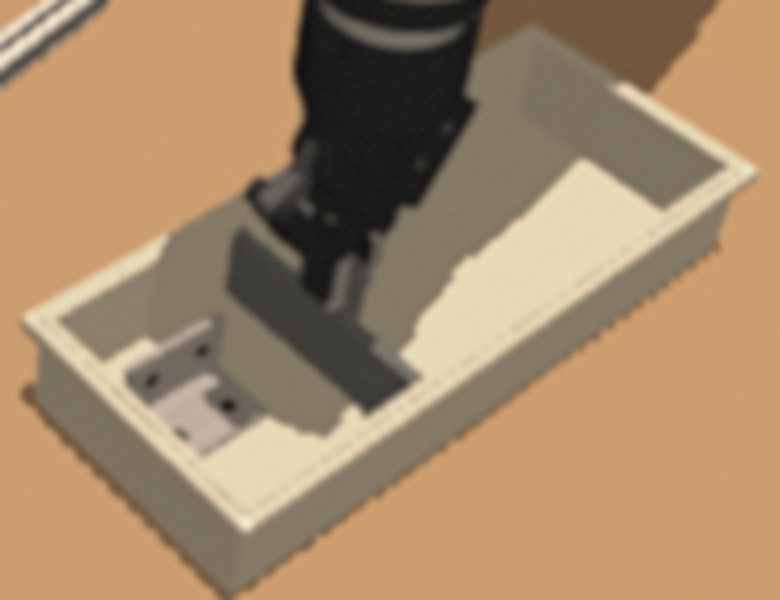

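The divider is now near tote x = +57 mm, with the plate base clear of the bracket at (185,390), and the bracket hasn't moved. I'll release the tab and go to the rail.

>>> arm_command(motion=[{"tx":0,"ty":0,"tz":0,"spin":0},{"tx":0,"ty":0,"tz":0,"spin":0},{"tx":0,"ty":0,"tz":-0.015,"spin":0},{"tx":0,"ty":0,"tz":-0.05,"spin":0},{"tx":0,"ty":0,"tz":-0.09,"spin":0}], claw=0.05)

```text
time: 3.32
ee_pos: [629.0, 162.6, 149.3]
orientation: [0.762, 0.648, -0.002, -0.002]
ft_force: [1.1, -1.3, 0.6]
grip_width: 49.9
gripper_force: 0.0
```

```bash
python3 g.py 507 -270.5 150 88.15
```

```text
t 3.32 pos [629.  162.6 149.3] yaw -9.21 tilt -1.0 w 49.9 F [ 1.1 -1.3  0.6] 0.0
tx,ty,tz [-4.47e-01 -5.11e-02 -1.00e-04] spin -97.36
```

>>> arm_command(motion=[{"tx":-0.447,"ty":-0.051,"tz":0,"spin":-97.4},{"tx":-0.447,"ty":-0.051,"tz":0,"spin":-97.4},{"tx":-0.447,"ty":-0.051,"tz":0,"spin":-97.4},{"tx":-0.447,"ty":-0.051,"tz":0,"spin":-97.4},{"tx":-0.447,"ty":-0.051,"tz":0,"spin":-97.4}])

```text
time: 3.73
ee_pos: [577.1, -28.8, 151.2]
orientation: [0.537, 0.843, 0.0, 0.0]
ft_force: [0.2, -0.2, -0.3]
grip_width: 49.8
gripper_force: 0.0
```

```bash
python3 g.py 507 -270.5 150 88.15
```

```text
t 3.73 pos [577.1 -28.8 151.2] yaw 25.02 tilt -1.0 w 49.8 F [ 0.2 -0.2 -0.3] 0.0
tx,ty,tz [-0.1894 -0.1657  0.0012] spin -63.13
```

>>> arm_command(motion=[{"tx":-0.189,"ty":-0.166,"tz":0,"spin":-63.1},{"tx":-0.189,"ty":-0.166,"tz":0,"spin":-63.1},{"tx":-0.189,"ty":-0.166,"tz":0,"spin":-63.1},{"tx":-0.189,"ty":-0.166,"tz":0,"spin":-63.1},{"tx":-0.189,"ty":-0.166,"tz":0,"spin":-63.1}])

```text
time: 4.15
ee_pos: [522.5, -212.5, 151.3]
orientation: [0.276, 0.961, 0.0, 0.0]
ft_force: [1.0, -0.1, -0.3]
grip_width: 50.1
gripper_force: 0.0
```

```bash
python3 g.py 507 -270.5 80 88.15
```

```text
t 4.15 pos [ 522.5 -212.5  151.3] yaw 57.91 tilt -1.0 w 50.1 F [ 1.  -0.1 -0.3] 0.0
tx,ty,tz [-0.0176 -0.0574  0.0713] spin -30.24
```

>>> arm_command(motion=[{"tx":-0.0176,"ty":-0.0574,"tz":0.07,"spin":-30.2},{"tx":-0.0176,"ty":-0.0574,"tz":0.07,"spin":-30.2},{"tx":-0.0176,"ty":-0.0574,"tz":0.07,"spin":-30.2},{"tx":-0.0176,"ty":-0.0574,"tz":0.07,"spin":-30.2},{"tx":-0.0176,"ty":-0.0574,"tz":0.07,"spin":-30.2}])

```text
time: 4.57
ee_pos: [506.4, -269.1, 79.8]
orientation: [0.016, 1.0, 0.001, -0.001]
ft_force: [0.6, 0.1, 0.3]
grip_width: 49.9
gripper_force: 0.0
```

>>> arm_command(motion=[{"tx":0,"ty":0,"tz":0,"spin":0},{"tx":0,"ty":0,"tz":0,"spin":0},{"tx":0,"ty":0,"tz":0,"spin":0}])

```text
time: 4.82
ee_pos: [507.6, -268.8, 81.2]
orientation: [0.02, 1.0, -0.0, 0.0]
ft_force: [0.6, 0.8, -0.1]
grip_width: 49.9
gripper_force: 0.0
```

```bash
python3 g.py 507 -270.5 6 88.15;python3 - <<'E'
from h import *
c=cam('scene'); im=c['img'][130:245,200:350]; cv2.imwrite('pics/s3.png',cv2.cvtColor(cv2.resize(im,None,fx=5,fy=5,interpolation=cv2.INTER_CUBIC),cv2.COLOR_RGB2BGR))
E
```

```text
t 4.82 pos [ 507.6 -268.8   81.2] yaw 87.7 tilt -1.0 w 49.9 F [ 0.6  0.8 -0.1] 0.0
tx,ty,tz [ 0.0005 -0.0017  0.0752] spin -0.45
```

View pics/s3.png

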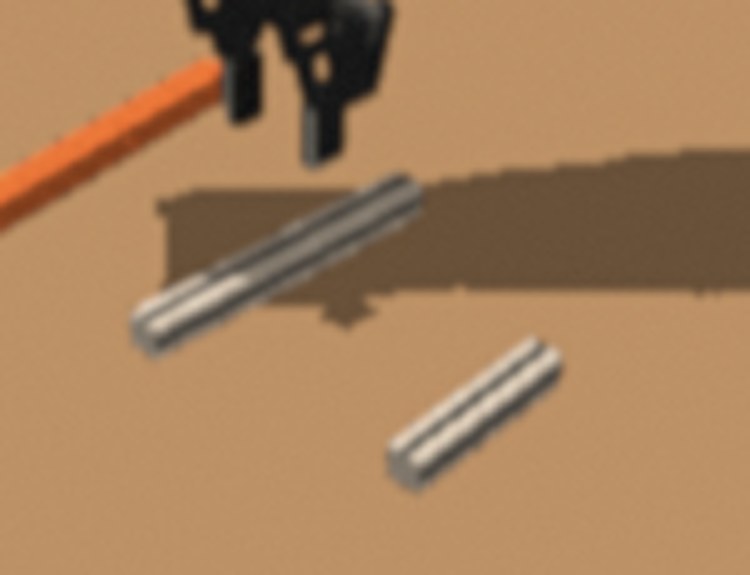

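The open fingers, at about (240,120) and (320,160), straddle the long rail's line. I'll descend with care.

>>> arm_command(motion=[{"tx":0.0,"ty":-0.0017,"tz":0.03,"spin":-0.45},{"tx":0.0,"ty":-0.0017,"tz":0.055,"spin":-0.45},{"tx":0.0,"ty":-0.0017,"tz":0.067,"spin":-0.45},{"tx":0.0,"ty":-0.0017,"tz":0.075,"spin":-0.45},{"tx":0.0,"ty":-0.0017,"tz":0.075,"spin":-0.45}])

```text
time: 5.28
ee_pos: [506.5, -269.8, 4.5]
orientation: [0.016, 1.0, 0.001, -0.001]
ft_force: [-0.2, 0.9, 0.3]
grip_width: 50.1
gripper_force: 0.0
```

>>> arm_command(motion=[{"tx":0,"ty":0,"tz":0,"spin":0},{"tx":0,"ty":0,"tz":0,"spin":0}])

```text
time: 5.45
ee_pos: [508.1, -271.3, 7.4]
orientation: [0.016, 1.0, -0.001, 0.001]
ft_force: [0.8, -0.4, 0.2]
grip_width: 49.9
gripper_force: 0.0
```

>>> arm_command(motion=[{"tx":0,"ty":0,"tz":0,"spin":0},{"tx":0,"ty":0,"tz":0,"spin":0},{"tx":0,"ty":0,"tz":0,"spin":0},{"tx":0,"ty":0,"tz":0,"spin":0},{"tx":0,"ty":0,"tz":0,"spin":0}], claw=0.0, squeeze=60)

```text
time: 5.87
ee_pos: [507.9, -271.3, 7.1]
orientation: [0.016, 1.0, -0.001, 0.001]
ft_force: [-1.2, 0.0, 5.5]
grip_width: 18.3
gripper_force: 60.7
```

>>> arm_command(motion=[{"tx":0,"ty":0,"tz":-0.01,"spin":0},{"tx":0,"ty":0,"tz":-0.03,"spin":0},{"tx":0,"ty":0,"tz":-0.06,"spin":0},{"tx":0,"ty":0,"tz":-0.1,"spin":0},{"tx":0,"ty":0,"tz":-0.13,"spin":0}])

```text
time: 6.28
ee_pos: [507.3, -270.6, 139.1]
orientation: [0.016, 1.0, -0.0, 0.0]
ft_force: [0.7, -0.9, -0.6]
grip_width: 18.3
gripper_force: 59.8
```

```bash
python3 g.py 517 177 150 80.4
```

```text
t 6.28 pos [ 507.3 -270.6  139.1] yaw 88.22 tilt -1.0 w 18.3 F [ 0.7 -0.9 -0.6] 59.7531259059906
tx,ty,tz [ 0.0042  0.4477 -0.0112] spin 7.82
```

>>> arm_command(motion=[{"tx":0.004,"ty":0.03,"tz":-0.011,"spin":2},{"tx":0.004,"ty":0.07,"tz":-0.011,"spin":4},{"tx":0.004,"ty":0.11,"tz":-0.011,"spin":6},{"tx":0.004,"ty":0.15,"tz":-0.011,"spin":7.8},{"tx":0.004,"ty":0.19,"tz":-0.011,"spin":7.8}])

```text
time: 6.7
ee_pos: [508.8, -79.0, 147.7]
orientation: [0.085, 0.996, -0.0, 0.0]
ft_force: [0.9, -0.4, -0.6]
grip_width: 18.4
gripper_force: 59.7
```

```bash
python3 g.py 517 177 150 80.4
```

```text
t 6.7 pos [508.8 -79.  147.7] yaw 80.26 tilt -1.0 w 18.4 F [ 0.9 -0.4 -0.6] 59.718968868255615
tx,ty,tz [ 0.0353  0.2537 -0.0023] spin -0.14
```

>>> arm_command(motion=[{"tx":0.006,"ty":0.04,"tz":-0.002,"spin":0},{"tx":0.012,"ty":0.08,"tz":-0.002,"spin":0},{"tx":0.018,"ty":0.12,"tz":-0.002,"spin":0},{"tx":0.024,"ty":0.16,"tz":-0.002,"spin":0},{"tx":0.028,"ty":0.195,"tz":-0.002,"spin":0}])

```text
time: 7.12
ee_pos: [513.4, 118.8, 149.8]
orientation: [0.083, 0.997, 0.0, 0.0]
ft_force: [1.6, -0.7, -1.6]
grip_width: 18.2
gripper_force: 59.7
```

>>> arm_command(motion=[{"tx":0.003,"ty":0.025,"tz":0,"spin":0},{"tx":0.005,"ty":0.045,"tz":0,"spin":0},{"tx":0.007,"ty":0.058,"tz":0,"spin":0},{"tx":0.007,"ty":0.058,"tz":0,"spin":0},{"tx":0.007,"ty":0.058,"tz":0,"spin":0}])

```text
time: 7.53
ee_pos: [516.7, 174.6, 149.1]
orientation: [0.083, 0.997, -0.0, -0.0]
ft_force: [-0.3, -0.5, -0.6]
grip_width: 18.3
gripper_force: 59.7
```

```bash
python3 g.py 517 177 13 80.4;python3 - <<'E'
from h import *
c=cam('scene'); im=c['img'][155:355,285:480]; cv2.imwrite('pics/s4.png',cv2.cvtColor(cv2.resize(im,None,fx=3,fy=3,interpolation=cv2.INTER_CUBIC),cv2.COLOR_RGB2BGR))
E
```

```text
t 7.53 pos [516.7 174.6 149.1] yaw 80.47 tilt -1.0 w 18.3 F [-0.3 -0.5 -0.6] 59.737054109573364
tx,ty,tz [1.000e-04 2.400e-03 1.361e-01] spin 0.07
```

View pics/s4.png

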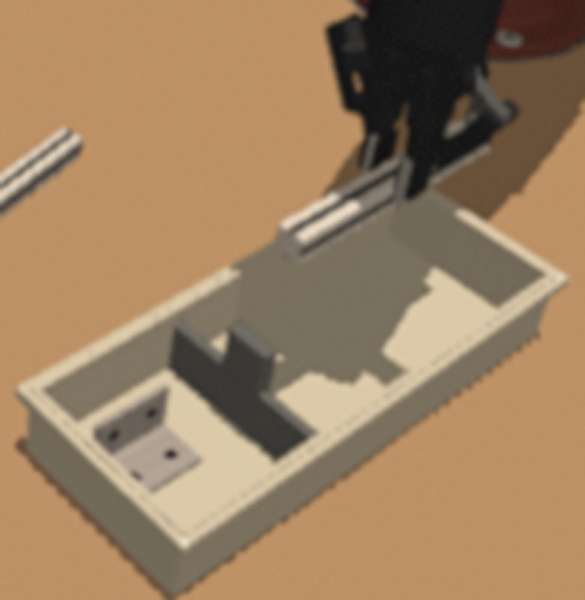

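The long rail is held level and lined up over the near compartment. Its far end is at (290,240), and the tab is clear at (250,350). I'll lower it.

>>> arm_command(motion=[{"tx":0,"ty":0.002,"tz":0.02,"spin":0},{"tx":0,"ty":0.002,"tz":0.045,"spin":0},{"tx":0,"ty":0.002,"tz":0.07,"spin":0},{"tx":0,"ty":0.002,"tz":0.09,"spin":0},{"tx":0,"ty":0.002,"tz":0.105,"spin":0}])

```text
time: 8.0
ee_pos: [516.4, 175.0, 42.0]
orientation: [0.085, 0.996, -0.0, -0.001]
ft_force: [-0.2, 0.1, -0.9]
grip_width: 18.7
gripper_force: 59.8
```

>>> arm_command(motion=[{"tx":0,"ty":0,"tz":0.01,"spin":0},{"tx":0,"ty":0,"tz":0.018,"spin":0},{"tx":0,"ty":0,"tz":0.025,"spin":0},{"tx":0,"ty":0,"tz":0.028,"spin":0},{"tx":0,"ty":0,"tz":0.028,"spin":0}])

```text
time: 8.42
ee_pos: [517.2, 176.4, 15.8]
orientation: [0.084, 0.996, 0.0, -0.0]
ft_force: [-0.1, -0.3, -0.2]
grip_width: 18.4
gripper_force: 59.8
```

```bash
python3 g.py 517 177 12.5 80.4
```

```text
t 8.42 pos [517.2 176.4  15.8] yaw 80.4 tilt -1.0 w 18.4 F [-0.1 -0.3 -0.2] 59.75727438926697
tx,ty,tz [0.0003 0.0006 0.0033] spin -0.0
```

>>> arm_command(motion=[{"tx":0,"ty":0,"tz":0.0015,"spin":0},{"tx":0,"ty":0,"tz":0.003,"spin":0},{"tx":0,"ty":0,"tz":0.003,"spin":0}])

```text
time: 8.67
ee_pos: [517.4, 176.7, 13.2]
orientation: [0.083, 0.997, 0.0, 0.0]
ft_force: [-0.3, -0.5, -0.9]
grip_width: 18.2
gripper_force: 59.8
```

>>> arm_command(motion=[{"tx":0,"ty":0,"tz":0,"spin":0},{"tx":0,"ty":0,"tz":0,"spin":0},{"tx":0,"ty":0,"tz":0,"spin":0},{"tx":0,"ty":0,"tz":-0.005,"spin":0},{"tx":0,"ty":0,"tz":-0.03,"spin":0}], claw=0.04)

```text
time: 9.08
ee_pos: [514.3, 176.3, 39.8]
orientation: [0.084, 0.996, -0.0, -0.003]
ft_force: [0.5, 0.6, -0.3]
grip_width: 40.1
gripper_force: 0.0
```

>>> arm_command(motion=[{"tx":0,"ty":0,"tz":-0.04,"spin":0},{"tx":0,"ty":0,"tz":-0.08,"spin":0},{"tx":0,"ty":0,"tz":-0.12,"spin":0},{"tx":0,"ty":0,"tz":-0.15,"spin":0},{"tx":0,"ty":0,"tz":-0.15,"spin":0}])

```text
time: 9.5
ee_pos: [520.2, 176.9, 201.0]
orientation: [0.084, 0.996, 0.001, 0.005]
ft_force: [0.9, 0.7, 0.7]
grip_width: 39.8
gripper_force: 0.0
```

```bash
python3 g.py 517 177 200 80.4;python3 - <<'E'
from h import *
c=cam('scene'); im=c['img'][205:355,285:480]; cv2.imwrite('pics/s5.png',cv2.cvtColor(cv2.resize(im,None,fx=4,fy=4,interpolation=cv2.INTER_CUBIC),cv2.COLOR_RGB2BGR))
E
```

```text
t 9.5 pos [520.2 176.9 201. ] yaw 80.42 tilt -0.9999 w 39.8 F [0.9 0.7 0.7] 0.0
tx,ty,tz [ 0.0031 -0.0005  0.0009] spin 0.02
```

View pics/s5.png

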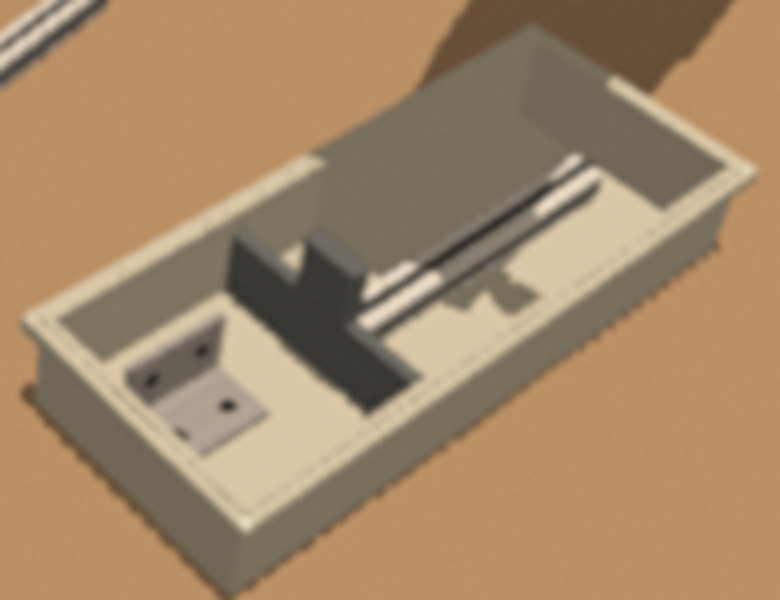

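The rail lies along the near compartment, with its near end at (587,168), and the bracket is still at (185,390). I'll check the rail's height and position numerically, then hand in.

```bash
python3 - <<'E'
from h import *
S=np.load('/tmp/scene.npz'); f=lambda a,b:((a+.5)/4-.5+285,(b+.5)/4-.5+205)
q=(576.7,168.5,np.radians(-9.7)); c,n=np.cos(q[2]),np.sin(q[2])
for nm,p,z in(('near end',(587,164),25),('tab',(337,252),87),('mid far visible',(370,318),25)):
    d=ray2z(S,[f(*p)],z)[0]; dx,dy=d[0]-q[0],d[1]-q[1]; print(nm,round(c*dx+n*dy,1),round(-n*dx+c*dy,1))
# predicted near-end-corner pixels for a flat rail
for l in((-155,10,25),(-155,-10,25),(-155,10,5)):
    u=proj(S,[q[0]+c*l[0]-n*l[1],q[1]+n*l[0]+c*l[1],l[2]]); print((u-[285,205]+.5)*4-.5)
E
```

```text
near end -153.0 -2.2
tab 57.3 -0.4
mid far visible 26.4 4.0Traceback (most recent call last):
  File "<stdin>", line 8, in <module>
  File "h.py", line 16, in proj
    K=np.array(c['intrinsics']); k1=float(c['k1']); R=np.array(c['rotation']);q=R.T@(np.array(P)-np.array(c['position']))
                                                                                ~~~^^~~~~~~~~~~~~~~~~~~~~~~~~~~~~~~~~~~~~
ValueError: matmul: Input operand 1 has a mismatch in its core dimension 0, with gufunc signature (n?,k),(k,m?)->(n?,m?) (size 3 is different from 4)
```

The numbers agree: the rail's near end is at -153 mm, so its middle is at about -58 mm, and the tab is at +57 mm. That puts the far end at about +37 mm, clear of the divider.

```bash
python3 -c "
from station import *
print(job_done())"
```

```text
the job is handed in; nothing more can be done
None
```

I slid the divider to about +57 mm of tote x, laid the long rail in the near compartment with its middle at about -58 mm, saw no movement of the bracket in the pictures, and handed the job in at about 9.5 s; no verdict was returned.

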